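# Turn the rover round and light its circuit board with the torch

## Task

Turn the turntable a quarter turn clockwise (seen from above) to its next click, so that the little rover's green circuit board faces the side where the tool stand is; then draw the torch straight up out of the stand and aim it from in front at the middle of the board's face, slanting about halfway between upright and level, with its lens about 12 cm from the board. Finish while still holding the torch steady there. Do not touch the rover or turntable with the torch, and leave the marker, glue stick, remote control and spare wheel where they are.

Things in the scene. Friction and masses are not known exactly. Their poses are not given: they have to be found in the camera images.
- platter (a joint): Angle of the turntable's platter about its upright axis, rad: near 0 at the start, growing clockwise seen from above. A sprung detent has clicks at -1.571, 0, 1.571 and 3.142; turning from 0 to 1.571 takes up to about 0.6 N m (about 5 N at the knob), least effort from half-way (0.785) on, where the detent begins to pull it into the next click and then holds it there.
- platter_axis (a point): Centre of the platter's top face, 36 mm above the bench, on its upright axis. The platter is an aluminium disc of 290 mm diameter with a blue mat, on a fixed base; the rover is fixed on it and turns with it. The rover is 177 mm over its wheels, its white lower deck 140 mm across, its highest part about 144 mm above the bench.
- knob_mid (a point): Point on the red upright turning knob of the platter, 24 mm above the platter's top face (60 mm above the bench). The knob is a post of 22 mm diameter, standing 40 mm above the platter (its top 76 mm above the bench), 125 mm from the axis, fixed to the platter; its place at the start is diagonally behind the rover, about 56 mm from the nearest tyre and with the edge of the rover's lower deck about 55 mm away from its middle towards the axis.
- board_mid (a point): Middle of the face of the rover's green circuit board (64 mm wide, 46 mm tall, standing on the front edge of the rover, leaning back 20 degrees, with black and silver components up to 9 mm high on its face), about 115 mm above the bench and about 58 mm from the turntable's axis. This frame turns with the platter: its x axis is the level direction in which the board faces, z is up.
- torch_mid (a point): Middle of the torch: black 22 mm barrel, silver head at the lens end (30 mm wide, 42 mm long with its cone), orange tail button; 135 mm long, 130 g. It stands lens down, this point 77 mm above the bench. Take it by the barrel 32 mm above this point (35 mm below the tail end): clear of the stand, with room for the gripper above. z axis: from lens to tail; its light (not drawn) goes along -z.
- torch_lens (a point): Centre of the torch's lens, its lower end in the stand, 67.5 mm from torch_mid. At the start it is 10 mm above the bench.
- stand: Fixed wooden tool stand, 66 mm by 240 mm (along its own y axis) and 60 mm high; origin at the centre of its underside. Three round sockets of 35 mm diameter and 50 mm depth at -80, 0 and +80 mm along its y axis; the torch, the marker and the glue stick stand in them, in any order, and the torch's tail end is 85 mm above the stand's top.
- marker_mid (a point): Middle of the fat red marker with black cap, 29 mm in diameter, 115 mm long, standing in the stand with its top 125 mm above the bench. To be left alone.
- glue_mid (a point): Middle of the white and blue glue stick with yellow cap, 30 mm in diameter, 95 mm long, standing in the stand with its top 105 mm above the bench. To be left alone.
- spare_wheel: Spare rover wheel lying flat on the bench, black tyre and yellow hub, 65 mm diameter, 26 mm thick; origin at the centre of its underside. To be left alone.
- remote: Small black remote control lying on the bench, 85 by 40 by 9 mm, long along its own x; origin at the centre of its underside. To be left alone.
- turntable: The turntable's fixed base on the bench, with all it carries; origin at the centre of its underside, on the axis.
- torch: The torch as a solid; origin at its lens, axes as torch_mid.
- table: The bench, its top at z = 0.
Things that resemble listed ones, but are neither listed nor needed, are in the scene too. What is shaped like the torch but purple is not meant.

How it is judged:
On the way, in this order (a step that is already met when the one before it is completed fails the run):
1. the turntable is a quarter turn clockwise, at rest in its next click, with the torch still in the stand (value of joint platter between 1.4708 and 1.6708 rad and velocity of joint platter between -0.2 and 0.2 rad/s and height (world z) of torch_lens below 0.03 m), for 0.2 s.
2. the torch is drawn out of the stand, held by the fingers, its lens above the stand's top (height (world z) of torch_lens above 0.07 m and contact force between torch and the fingers above 1 N and value of joint platter between 1.4708 and 1.6708 rad), for 0.1 s.
At the end, for the whole second after the job is handed in: Platter within 0.1 rad of the next click. Torch held still, touching only the fingers: lens over 130 mm up, 70-180 mm from the board middle, 30+ mm in front, within 90 mm sideways; axis within 25 mm of the middle; lean 29-61 deg. Marker, glue moved under 25 mm; wheel, remote under 30 mm (value of joint platter between 1.4708 and 1.6708 rad and velocity of joint platter between -0.1 and 0.1 rad/s and x of board_mid in the frame of torch_mid between -0.025 and 0.025 m and y of board_mid in the frame of torch_mid between -0.025 and 0.025 m and distance between torch_lens and board_mid between 0.07 and 0.18 m and z of board_mid in the frame of torch_mid below -0.12 m and angle between torch_mid's own z axis and vertical between 0.5 and 1.07 rad and x of torch_lens in the frame of board_mid above 0.03 m and y of torch_lens in the frame of board_mid between -0.09 and 0.09 m and height (world z) of torch_lens above 0.13 m and contact force between torch and the fingers above 1 N and contact force between torch and stand below 0.3 N and contact force between torch and turntable below 0.3 N and contact force between torch and table below 0.3 N and linear speed of torch below 0.03 m/s and angular speed of torch below 0.15 rad/s and distance of each of marker_mid, glue_mid from where it was at the start of the episode below 0.025 m and distance of each of spare_wheel, remote from where it was at the start of the episode below 0.03 m); the arm keeps its last pose, push and grip.
It fails at once if the torch strikes the rover or the turntable (contact force between torch and turntable above 2 N).
It fails at once if the marker or the glue stick is disturbed (distance of any of marker_mid, glue_mid from where it was at the start of the episode above 0.025 m).
It fails at once if the spare wheel or the remote control is pushed away (distance of any of spare_wheel, remote from where it was at the start of the episode above 0.03 m).
It also fails if it takes over 58 s, if anything falls off the work surface, if the arm or the gripper's body presses on something with over 40 N, if the wrist force passes 120 N, or if a joint passes its speed limit or range.

## Robot

A 6-joint arm with a two-finger parallel gripper is mounted at the origin on the work surface. World frame = base frame: x ahead of the robot, y to its left, z up, the work surface at z = 0. Lengths are in m, angles in rad, forces in N, time in s.
With the tool pointing down it reaches from about 0.3 to 0.775 m from the base axis. Payload 14.6 kg.
Tool frame: the origin (TCP) lies on the front face of the gripper's body, between the roots of the fingers; the fingertips stand 97 mm ahead of it and the grasp point (between the pads) lies 78 mm ahead of it; z points along the fingers, x is the direction in which the jaws open and shut, and the axes are right-handed (so a half turn about z gives the same grasp; the last joint's range is limited). The gripper opens to 94 mm and grips with 3 to 60 N. Pads are 16 mm wide; open, the fingers measure 119 mm over their backs; the gripper's body (75 mm by 177 mm) begins 78 mm behind the grasp point.
Start: joints at [1.252, 0.3, 1.521, -0, 1.321, -0.067], TCP at [0.137, 0.533, 0.303] pointing down, gripper open.
Joint ranges: [-3.03, 3.03], [-0.79, 2.21], [0.23, 2.52], [-1.04, 4.18], [0, 3.07], [-2.55, 2.55]. Speed limits (rad/s): [2.22, 2.22, 2.57, 3.14, 3.14, 3.14].

## Interface

Orientations are given as [roll, pitch, yaw] about the fixed x, y, z axes, in that order (R = Rz(yaw) Ry(pitch) Rx(roll)).
In Python, from station import sensors, camera, ctrl gives the robot as it stands.
- The arm moves only by the tool move_arm, never from a script. Its argument "rows" is text: rows parted by semicolons, each of 6 numbers parted by spaces: the shift along the tool's x, y, z in mm, then the turn, a rotation vector about the tool's x, y, z in rad. In form: x y z wx wy wz; .... A call has 1 to 20 rows; each row shifts and turns the pose as measured when the row begins, along the tool's axes as they then stand; what a row does not reach is not made up. A row lasts 1/8 s, in which the tool goes at most 62.5 mm and 10.7 degrees, less where a joint would pass 70% of its speed; a pose out of reach is approached as far as the arm can. A call with a gripper value outside its range is refused whole. "grip" is the opening, from -1 (shut) to 1 (fully open), set as the call begins (left out, the last holds). The fingers move at their own pace and stop on an object; "newtons" is the grip in N (left out, the last holds). Time passes only in rows, so rows that do not move let the fingers close. It gives the time, the measured TCP pose, the force and the opening at its end, in the units of the state.
- sensors.get_obs(): the state, without advancing time (a new reading comes with each control period).
- camera(name): name is "scene" or "top"; returns a dict with "color" (420x560x3 uint8, blue, green, red), "z_map" (420x560 float32, m along the optical axis (not along the pixel's ray), 0 where there is no reading), "mtx" (3x3 intrinsics, pixels), "position" and "attitude" of the camera in the world. Camera axes: x right, y down, z forward; pixel columns grow to the right and rows downward; lengths in m; the calibration is good to about 2 mm. A picture is of the moment at which its call begins.
- ctrl.hand_in(): hands the job in, once; it reports no verdict.
The state is a dict: "time_s": time; "qpos": joint angles; "joint_vel": joint speeds; "tau": joint torques, N m; "ee_pos": TCP position; "eef_rot": TCP orientation; "force": force on the tool from outside, world axes, zero at the start; "moment": the same for the moment, N m; "grip_width": finger opening in m.
Only numpy, scipy, OpenCV 4.12 (cv2) and the standard library are available. Lean on these libraries where they do the work, as an engineer would, in place of code of your own. Each camera call takes 0.05 s, during which the arm holds its last target.

## Working session

There is one attempt and no reset: what is moved stays moved. The work goes in short steps, Python scripts to look and compute and a tool call to move; the robot and the scene stay as the last step left them, time stands still between calls to the robot, and variables do not carry over. Pictures are saved under pics/ and viewed, and the job is handed in when it is done.

Besides the shell and the picture viewer there is one more tool, called as name(argument=value, ...) on one line, values as JSON. move_arm: Moves the arm, as the interface text tells. Its arguments: {"type":"object","properties":{"rows":{"type":"string"},"grip":{"type":"number"},"newtons":{"type":"number"}},"required":["rows"]}

```bash
ls; mkdir -p pics
python3 - <<'E'
from station import sensors,camera
import cv2
print(sensors.get_obs())
for n in("scene","top"):
    c=camera(n); cv2.imwrite(f"pics/{n}0.png",c["color"]); print(n,c["mtx"],c["position"],c["attitude"])
E
```

```text
pics
{'time_s': 0.0, 'qpos': array([ 1.25239590e+00,  3.00508413e-01,  1.52159460e+00, -2.39337505e-06,
        1.32071292e+00, -6.66276435e-02]), 'joint_vel': array([ 0.00084486,  0.00010135, -0.00058094, -0.00057353,  0.00030867,
        0.00031929]), 'tau': array([-1.27234311e-03, -5.31802154e+01, -3.52727008e+01,  7.08389143e-02,
        2.42983026e-02, -7.53732411e-05]), 'ee_pos': array([0.13698622, 0.53250824, 0.30206008]), 'eef_rot': array([-3.14151352e+00,  1.22070988e-03,  1.31902418e+00]), 'force': array([-0.0371323 ,  0.08609187,  0.19394848]), 'moment': array([0.01554001, 0.01166812, 0.00355127]), 'grip_width': 0.09404027107336857}
scene [[433.49104298   0.         283.17003861]
 [  0.         433.49104298 214.17390246]
 [  0.           0.           1.        ]] [ 1.1127744  -0.33254569  0.76961042] [-2.41309405 -0.01012247  1.09591735]
top [[458.74151452   0.         280.27573923]
 [  0.         458.74151452 216.79712271]
 [  0.           0.           1.        ]] [ 0.3719468  -0.04358303  1.21948044] [-2.96289705 -0.01465438 -1.56512635]
```

View pics/scene0.png

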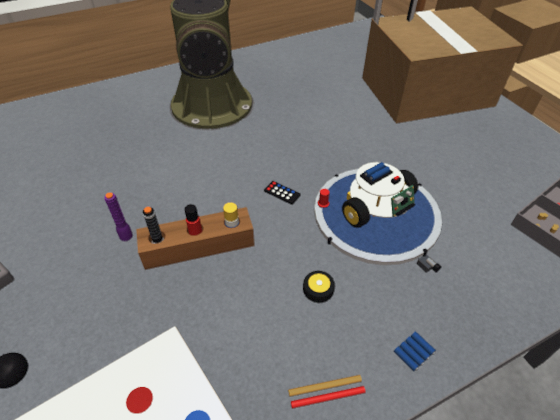

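View pics/top0.png

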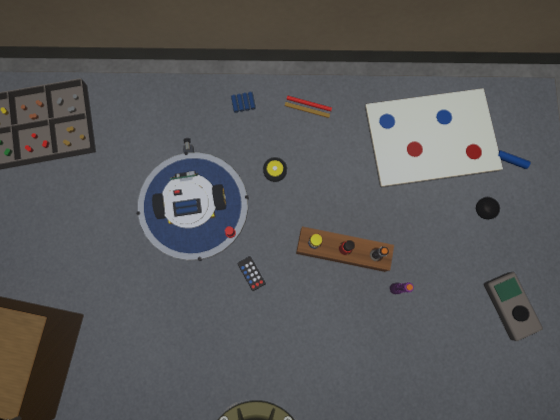

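Candidates for the torch are the black barrel with an orange tail at top (384,251) / scene (148,211), standing in a socket, and the purple one at top (402,288) / scene (115,200), outside the stand. The black one fits the description. I'll measure it and confirm it in a crop.

```bash
cat > h.py <<'E'
import numpy as np,cv2
from scipy.spatial.transform import Rotation as Ro
from station import sensors,camera
def Rm(c): return Ro.from_euler('xyz',c["attitude"]).as_matrix()
def ray(c,u,v,z):
    d=Rm(c)@np.linalg.solve(c["mtx"],[u,v,1.]); p=np.array(c["position"]); return p+d*(z-p[2])/d[2]
def proj(c,P):
    q=c["mtx"]@(Rm(c).T@(np.array(P)-c["position"])); return q[:2]/q[2]
def dep(c,u,v):
    z=c["z_map"][int(round(v)),int(round(u))]; return np.array(c["position"])+Rm(c)@(np.linalg.solve(c["mtx"],[u,v,1.])*z)
def blobs(c,lo,hi,amin=15):
    m=cv2.inRange(cv2.cvtColor(c["color"],cv2.COLOR_BGR2HSV),lo,hi)
    n,_,s,ce=cv2.connectedComponentsWithStats(m); return [(ce[i].round(1),s[i].tolist()) for i in range(1,n) if s[i][4]>=amin]
E
python3 - <<'E'
from h import *
for n in("top","scene"):
    c=camera(n); print(n,"tcp",proj(c,sensors.get_obs()["ee_pos"]))
    for nm,lo,hi in(("red",(0,150,90),(6,255,255)),("red2",(174,150,90),(180,255,255)),("orange",(7,150,90),(18,255,255)),("yel",(22,150,90),(33,255,255)),("green",(45,60,30),(85,255,255)),("blue",(105,110,40),(125,255,255))):
        print(nm,[(b[0].tolist(),b[1][:]) for b in blobs(c,lo,hi,12)])
    k=c["color"]
    a=k[220:310,280:430] if n=="top" else k[180:270,90:260]
    cv2.imwrite(f"pics/crop_{n}.png",cv2.resize(a,None,fx=4,fy=4,interpolation=cv2.INTER_CUBIC))
    a=k[130:280,120:270] if n=="top" else k[150:280,300:450]
    cv2.imwrite(f"pics/cropT_{n}.png",cv2.resize(a,None,fx=4,fy=4,interpolation=cv2.INTER_CUBIC))
E
```

```text
top tcp [-37.46615893 426.26591989]
red [([308.8, 103.1], [287, 96, 45, 15, 174]), ([33.5, 135.0], [32, 133, 4, 5, 16]), ([44.3, 143.3], [42, 140, 5, 7, 26]), ([414.0, 148.9], [407, 142, 15, 14, 154]), ([27.6, 147.6], [25, 145, 6, 6, 25]), ([473.3, 151.4], [466, 145, 15, 14, 162]), ([228.8, 230.6], [225, 227, 9, 8, 50]), ([344.7, 248.3], [342, 241, 9, 12, 27])]
red2 []
orange [([384.1, 250.4], [381, 248, 7, 6, 33]), ([409.1, 286.8], [407, 285, 6, 5, 24])]
yel [([3.2, 110.1], [1, 108, 6, 6, 24]), ([274.6, 167.8], [267, 160, 16, 16, 179]), ([315.6, 239.4], [310, 234, 12, 12, 118])]
green [([7.3, 151.6], [4, 148, 8, 8, 43]), ([184.4, 176.4], [179, 176, 13, 2, 17]), ([507.5, 289.2], [494, 278, 28, 24, 386])]
blue [([245.5, 100.7], [243, 93, 6, 16, 62]), ([251.0, 99.9], [248, 92, 7, 17, 63]), ([234.2, 102.8], [231, 95, 7, 17, 66]), ([239.8, 101.9], [237, 94, 7, 17, 63]), ([443.8, 116.7], [437, 110, 15, 14, 161]), ([386.6, 120.9], [380, 114, 14, 14, 158]), ([514.1, 159.6], [499, 151, 32, 18, 270]), ([193.9, 209.5], [144, 159, 96, 94, 3844]), ([185.5, 203.1], [175, 200, 21, 7, 95]), ([186.1
[... 336 characters left out ...]
5, 27]), ([147.5, 209.5], [144, 207, 8, 6, 40]), ([195.7, 232.5], [186, 226, 18, 10, 29]), ([172.2, 247.5], [139, 240, 63, 15, 195]), ([148.2, 258.7], [142, 256, 15, 6, 37]), ([354.5, 381.1], [349, 380, 12, 3, 12]), ([317.0, 389.0], [306, 387, 23, 5, 23]), ([298.0, 393.0], [292, 392, 13, 3, 13])]
yel [([229.7, 207.7], [224, 203, 13, 11, 113]), ([353.5, 210.3], [351, 207, 6, 7, 15]), ([318.7, 282.6], [308, 273, 23, 20, 315])]
green [([403.1, 199.7], [392, 185, 23, 30, 225])]
blue [([377.3, 171.2], [365, 162, 25, 19, 239]), ([379.5, 224.2], [323, 175, 111, 79, 4028]), ([285.7, 188.3], [277, 184, 18, 10, 48]), ([414.0, 350.5], [394, 332, 41, 38, 827]), ([197.4, 415.6], [185, 410, 25, 10, 173])]
```

View pics/crop_scene.png

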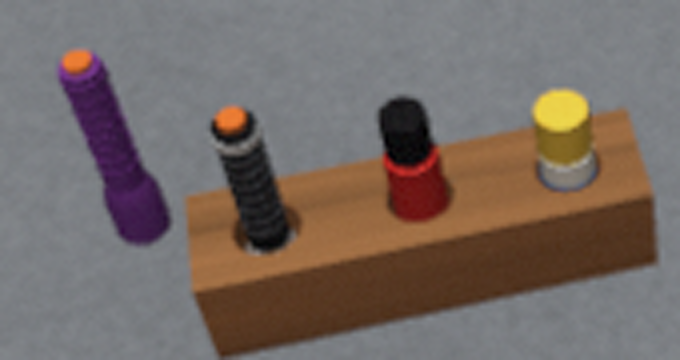

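View pics/cropT_top.png

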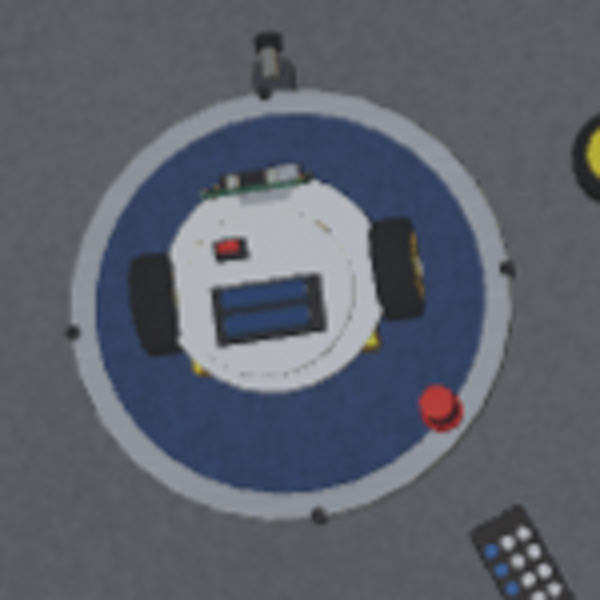

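View pics/cropT_scene.png

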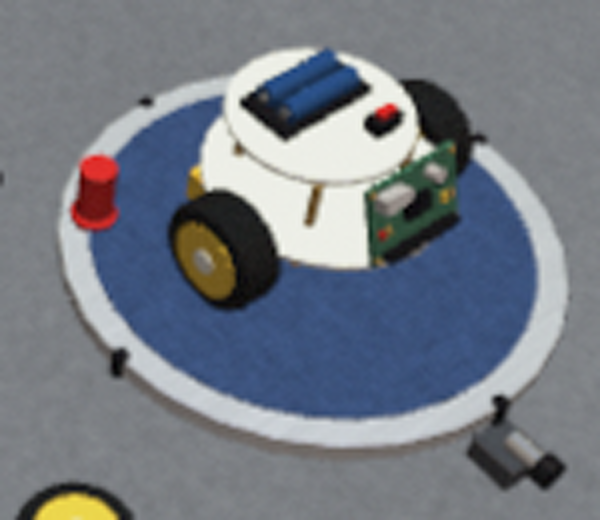

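View pics/crop_top.png

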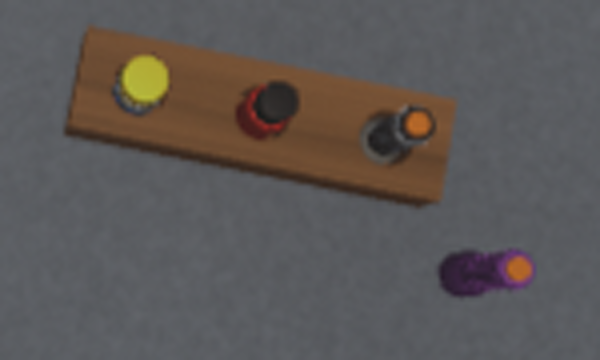

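The crops confirm it. The black-barrelled torch with the orange tail stands in the end socket, scene (148,210) and top (384,250). The marker is in the middle, the glue stick nearest the turntable, and the purple decoy is outside the stand. The board faces +x now, and the red knob is at top (229,231).

Run:
```python
from h import *
c=camera("top"); s=camera("scene")
def platter(c):
    m=cv2.inRange(cv2.cvtColor(c["color"],cv2.COLOR_BGR2HSV),(105,110,40),(125,255,255))
    n,l,st,ce=cv2.connectedComponentsWithStats(m); i=1+np.argmax(st[1:,4])
    mm=(l==i).astype(np.uint8); cs,_=cv2.findContours(mm,cv2.RETR_EXTERNAL,cv2.CHAIN_APPROX_NONE)
    k=max(cs,key=cv2.contourArea)
    P=np.array([ray(c,*p[0],.036) for p in cv2.convexHull(k)])
    (x,y),r=cv2.minEnclosingCircle(P[:,:2].astype(np.float32)); return x,y,r
print(platter(c),platter(s))
def tri(a,b):
    A=[];B=[]
    for cam,(u,v) in((c,a),(s,b)):
        d=Rm(cam)@np.linalg.solve(cam["mtx"],[u,v,1.]);d/=np.linalg.norm(d);M=np.eye(3)-np.outer(d,d);A.append(M);B.append(M@cam["position"])
    return np.linalg.solve(sum(A),sum(B))
print("torch tail top",ray(c,384.1,250.4,.1445),ray(s,147.5,209.5,.1445),tri((384.1,250.4),(147.5,209.5)))
print("knob top",ray(c,228.8,230.2,.076),dep(c,228.8,230)," scene mid",ray(s,323.3,197.9,.06))
print("glue top",ray(c,315.6,239.4,.105),"marker",ray(c,348.5,245.5,.125))
print("stand corners z=.06",[ray(c,280+x/4,220+y/4,.06)[:2].round(4).tolist() for x,y in((87,28),(456,98),(440,203),(66,132))])
print("remote",ray(c,251.5,273,.009),"wheel",ray(c,274.6,167.8,.026),"purple",ray(c,409,286.8,.135),dep(c,409,286.8),dep(c,395,288))
print("board",dep(c,187,178),[dep(s,u,v).round(4).tolist() for u,v in((395,210),(403,200),(412,191))])
```

```text
(0.6163864135742188, 0.1725732833147049, 0.12600192427635193) (0.6187644004821777, 0.17220203578472137, 0.12567636370658875)
torch tail top [ 0.48773093 -0.30355448  0.1445    ] [ 0.4903728  -0.30187931  0.1445    ] [ 0.48817033 -0.30284808  0.14279653]
knob top [0.54325791 0.07014708 0.076     ] [0.54417417 0.07042998 0.07328675]  scene mid [0.54984782 0.06750813 0.06      ]
glue top [ 0.51780511 -0.14564501  0.105     ] marker [ 0.50102284 -0.22284544  0.125     ]
stand corners z=.06 [[0.5554, -0.1145], [0.5121, -0.3498], [0.4454, -0.3371], [0.4886, -0.101]]
remote [0.44037759 0.01450172 0.009     ] wheel [ 0.72171557 -0.04379008  0.026     ] purple [ 0.40345096 -0.36153479  0.135     ] [ 0.40342755 -0.36129847  0.13580604] [ 0.40275907 -0.35133427  0.04782597]
board [ 0.3719468  -0.04358303  1.21948044] [[0.6838, 0.1564, 0.1069], [0.677, 0.1787, 0.12], [0.6672, 0.2087, 0.1241]]
```

move_arm(rows="-25 36 0 0 0 0;-25 36 0 0 0 0;-25 36 0 0 0 0;-25 36 0 0 0 0;-25 36 0 0 0 0;-25 36 0 0 0 0;-25 36 0 0 0 0;-25 36 0 0 0 0;-25 36 0 0 0 0;-25 36 0 0 0 0;-25 36 0 0 0 0;-25 36 0 0 0 0;0 0 0 0 0 -0.16;0 0 0 0 0 -0.16;0 0 0 0 0 -0.16;0 0 0 0 0 -0.16;0 0 0 0 0 -0.16;0 0 0 0 0 -0.16;0 0 0 0 0 -0.16;0 0 0 0 0 0", grip=0.1, newtons=20)

```text
time_s: 2.8
ee_pos: [0.491, 0.1201, 0.302]
eef_rot: [3.141, 0.0, 2.473]
force: [-0.1, 1.0, -0.1]
grip_width: 0.0518
```

```bash
cat >> h.py <<'E'
def to(P,R=None):
    o=sensors.get_obs(); R0=Ro.from_euler('xyz',o["eef_rot"])
    print("t",round(o["time_s"],2),"pos",o["ee_pos"].round(4),"rot",o["eef_rot"].round(3),"q",o["qpos"].round(2),"w",round(o["grip_width"],4),"F",o["force"].round(1))
    print("shift mm",(R0.inv().apply(np.array(P)-o["ee_pos"])*1000).round(1))
    if R is not None: print("rotvec",(R0.inv()*R).as_rotvec().round(3))
E
python3 -c "
from h import *
to([.5435,.0705,.143],Ro.from_euler('xyz',[np.pi,0,2.45]))"
```

```text
t 2.8 pos [0.491  0.1201 0.302 ] rot [3.141 0.    2.473] q [ 0.17  0.2   1.65 -0.    1.29 -2.31] w 0.0518 F [-0.1  1.  -0.1]
shift mm [-71.9  -6.5 159.1]
rotvec [0.    0.    0.023]
```

move_arm(rows="-36 -3 0 0 0 0;-36 -3 0 0 0 0;0 0 30 0 0 0;0 0 30 0 0 0;0 0 0 0 0 0")

```text
time_s: 3.42
ee_pos: [0.5455, 0.0691, 0.241]
eef_rot: [3.141, 0.001, 2.452]
force: [0.3, 0.2, 0.1]
grip_width: 0.0518
```

```bash
python3 -c "
from h import *
to([.5435,.0705,.143])
for n in('top','scene'):
  c=camera(n); cv2.imwrite(f'pics/{n}1.png',c['color'])"
```

```text
t 3.42 pos [0.5455 0.0691 0.241 ] rot [3.141e+00 1.000e-03 2.452e+00] q [ 0.06  0.36  1.59  0.    1.19 -2.39] w 0.0518 F [0.3 0.2 0.1]
shift mm [ 2.5 -0.3 98. ]
```

View pics/scene1.png

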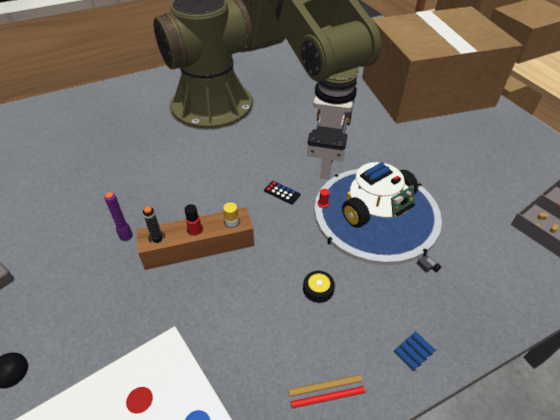

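The gripper hangs over the knob at scene (323,198), clear of the rover, so I'll descend and close.

move_arm(rows="2.5 0 25 0 0 0;0 0 25 0 0 0;0 0 25 0 0 0;0 0 22 0 0 0;0 0 0 0 0 0")

```text
time_s: 4.15
ee_pos: [0.5482, 0.0719, 0.1526]
eef_rot: [3.129, 0.013, 2.449]
force: [0.1, -0.3, 0.1]
grip_width: 0.0518
```

move_arm(rows="0 0 0 0 0 0;0 0 0 0 0 0;0 0 0 0 0 0;0 0 0 0 0 0", grip=-1, newtons=12)

```text
time_s: 4.65
ee_pos: [0.5492, 0.0723, 0.1564]
eef_rot: [3.126, 0.016, 2.448]
force: [0.2, 1.5, -4.9]
grip_width: 0.0216
```

```bash
python3 -c "
from h import *
to([.5435,.0705,.143])
c=camera('scene'); cv2.imwrite('pics/s2.png',cv2.resize(c['color'][60:280,230:470],None,fx=2.5,fy=2.5))"
```

```text
t 4.65 pos [0.5492 0.0723 0.1564] rot [3.126 0.016 2.448] q [ 0.06  0.46  1.66  0.    0.99 -2.38] w 0.0216 F [ 0.2  1.5 -4.9]
shift mm [ 3.4 -5.2 13.3]
```

View pics/s2.png

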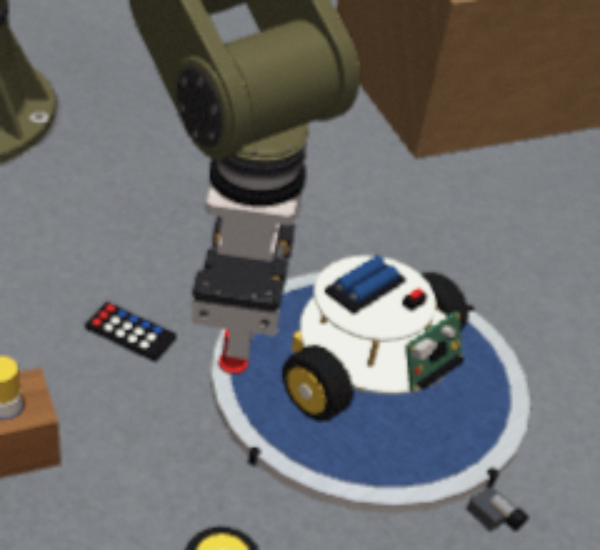

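move_arm(rows="0 0 0 0 0 0;0 0 0 0 0 0")

```text
time_s: 4.95
ee_pos: [0.5492, 0.0723, 0.1564]
eef_rot: [3.126, 0.016, 2.448]
force: [-0.7, 0.4, -2.2]
grip_width: 0.0216
```

```bash
python3 -c "
from h import *
to([.5435,.0705,.143]); o=sensors.get_obs(); print(o['tau'].round(2),o['moment'].round(2),o['joint_vel'].round(3))"
```

```text
t 4.95 pos [0.5492 0.0723 0.1564] rot [3.126 0.016 2.448] q [ 0.06  0.46  1.66  0.    0.99 -2.38] w 0.0216 F [-0.7  0.4 -2.2]
shift mm [ 3.4 -5.2 13.3]
[-4.900e-01 -5.795e+01 -3.071e+01 -2.600e-01 -1.500e-01 -1.000e-02] [0.24 0.19 0.03] [ 0.001 -0.    -0.002  0.     0.002  0.001]
```

move_arm(rows="12.5 0.2 0 0 0 0.1;12.5 0.2 0 0 0 0.1;12.5 0.2 0 0 0 0.1;12.5 0.2 0 0 0 0.1;12.5 0.2 0 0 0 0.1;12.5 0.2 0 0 0 0.1")

```text
time_s: 5.7
ee_pos: [0.5049, 0.1279, 0.1564]
eef_rot: [3.129, 0.015, 1.828]
force: [-5.8, -8.4, 6.2]
grip_width: 0.0219
```

```bash
python3 -c "
from h import *
p=sensors.get_obs()['ee_pos']; d=p[:2]-[.617,.172]; a=np.arctan2(d[1],d[0])%(2*np.pi); print('r',np.hypot(*d),'turned',np.radians(234.2)-a)
e=np.radians(144.2); to([.617+.125*np.cos(e),.172+.125*np.sin(e),.15])
c=camera('top'); cv2.imwrite('pics/t3.png',cv2.resize(c['color'][100:320,100:340],None,fx=2.5,fy=2.5))"
```

```text
r 0.12048895079712788 turned 0.5712977506410604
t 5.7 pos [0.5049 0.1279 0.1564] rot [3.129 0.015 1.828] q [ 0.18  0.4   1.75 -0.02  0.97 -1.64] w 0.0219 F [-5.8 -8.4  6.2]
shift mm [110.7  40.2   5.3]
```

View pics/t3.png

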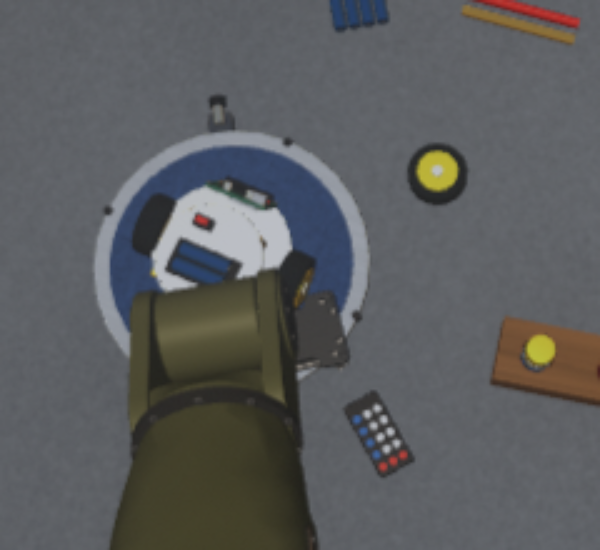

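The top view shows the rover turned by about 33°, moving the right way, so I'll continue.

move_arm(rows="12.5 -0.4 0 0 0 0.1;12.5 -0.4 0 0 0 0.1;12.5 -0.4 0 0 0 0.1;12.5 -0.4 0 0 0 0.1;12.5 0 0 0 0 0.1;12.5 0 0 0 0 0.1")

```text
time_s: 6.5
ee_pos: [0.5001, 0.2031, 0.1564]
eef_rot: [3.131, 0.012, 1.203]
force: [-5.8, 2.7, 3.0]
grip_width: 0.0216
```

```bash
cat > k.py <<'E'
from h import *
p=sensors.get_obs()['ee_pos']; d=p[:2]-[.617,.172]; a=np.arctan2(d[1],d[0])%(2*np.pi); print('r',np.hypot(*d),'turned',np.radians(234.2)-a)
e=np.radians(144.2); to([.617+.125*np.cos(e),.172+.125*np.sin(e),.15])
E
python3 k.py
```

```text
r 0.12096123991482031 turned 1.206255736259159
t 6.5 pos [0.5001 0.2031 0.1564] rot [3.131 0.012 1.203] q [ 0.32  0.45  1.69 -0.02  1.   -0.87] w 0.0216 F [-5.8  2.7  3. ]
shift mm [44.8 -0.7  5.8]
```

move_arm(rows="12.5 -0.3 0 0 0 0.1;12.5 -0.3 0 0 0 0.1;12.5 -0.3 0 0 0 0.1;4 0 0 0 0 0.04;0 0 0 0 0 0")

```text
time_s: 7.12
ee_pos: [0.5182, 0.2427, 0.1564]
eef_rot: [3.131, 0.008, 0.851]
force: [0.4, 0.3, -0.3]
grip_width: 0.0216
```

```bash
python3 k.py
```

```text
r 0.12148096368285682 turned 1.56724334866824
t 7.12 pos [0.5182 0.2427 0.1564] rot [3.131 0.008 0.851] q [ 0.38  0.51  1.59 -0.02  1.04 -0.46] w 0.0216 F [ 0.4  0.3 -0.3]
shift mm [ 0.1 -3.6  6.4]
```

Force is near zero at 1.567 rad, so it is in the click. I'll open only to about 50 mm and rise.

move_arm(rows="0 0 0 0 0 0;0 0 0 0 0 0;0 0 0 0 0 0;0 0 -20 0 0 0;0 0 -30 0 0 0;0 0 -40 0 0 0;0 0 -40 0 0 0;0 0 -30 0 0 0;0 0 0 0 0 0", grip=0.1)

```text
time_s: 8.25
ee_pos: [0.5176, 0.2435, 0.3215]
eef_rot: [3.13, 0.008, 0.853]
force: [-0.3, 0.2, -1.2]
grip_width: 0.0518
```

Run:
```python
from h import *
to([.488,-.303,.3],Ro.from_euler('xyz',[np.pi,0,0]))
for n in('top','scene'):
  c=camera(n); cv2.imwrite(f'pics/{n}4.png',c['color'])
  print(n,[(b[0].tolist(),b[1]) for b in blobs(c,(45,60,30),(85,255,255),12)])
```

```text
t 8.25 pos [0.5176 0.2435 0.3215] rot [3.13  0.008 0.853] q [ 0.38  0.34  1.43 -0.01  1.38 -0.47] w 0.0518 F [-0.3  0.2 -1.2]
shift mm [-431.1  336.7   29.2]
rotvec [0.015 0.003 0.853]
top [([7.2, 151.6], [4, 148, 7, 8, 42]), ([205.3, 193.0], [204, 182, 4, 24, 33]), ([507.6, 289.2], [494, 278, 28, 24, 384])]
scene [([365.7, 197.0], [351, 181, 28, 31, 281])]
```

View pics/top4.png

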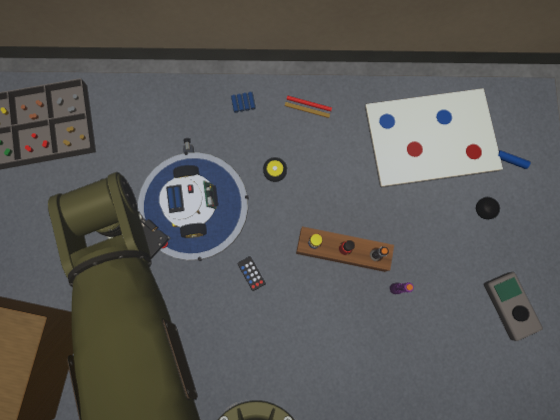

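View pics/scene4.png

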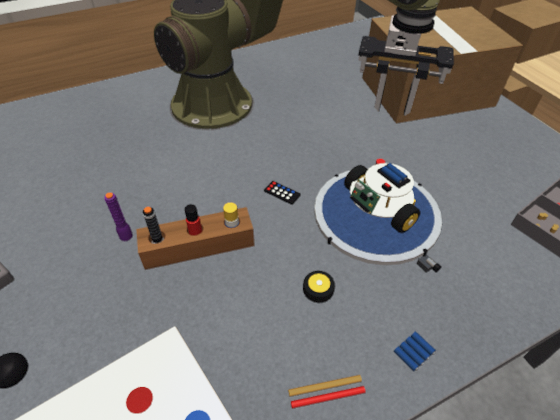

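The rover now faces right (−y, towards the stand), with the green edge at top (205,193) and the board in the scene at (366,197). Torch next.

move_arm(rows="-36 28 0 0 0 0;-36 28 0 0 0 0;-36 28 0 0 0 0;-36 28 0 0 0 0;-36 28 0 0 0 0;-36 28 0 0 0 0;-36 28 0 0 0 0;-36 28 0 0 0 0;-36 28 0 0 0 0;-36 28 0 0 0 0;-20 16 0 0 0 0;0 0 0 0 0 0.17;0 0 0 0 0 0.17;0 0 0 0 0 0.17;0 0 0 0 0 0.17;0 0 0 0 0 0.12;0 0 0 0 0 0")

```text
time_s: 10.48
ee_pos: [0.4836, -0.2532, 0.2975]
eef_rot: [3.138, 0.041, 0.03]
force: [0.6, 0.1, -0.7]
grip_width: 0.0516
```

```bash
cat >> h.py <<'E'
def log():
    import json
    o=sensors.get_obs(); open('log.jsonl','a').write(json.dumps([list(map(float,o[k])) for k in('qpos','ee_pos','eef_rot')])+'\n')
E
python3 - <<'E'
from h import *
log(); to([.488,-.303,.3],Ro.from_euler('xyz',[np.pi,0,0]))
s=camera('scene'); t=camera('top')
f=np.radians(-83)
# board face points in new state
m=cv2.inRange(cv2.cvtColor(s["color"],cv2.COLOR_BGR2HSV),(45,60,30),(85,255,255)); 
n,l,st,ce=cv2.connectedComponentsWithStats(m); i=1+np.argmax(st[1:,4]); v,u=np.where(l==i)
P=np.array([dep(s,a,b) for a,b in zip(u,v)]); print(len(P),np.median(P,0)); c=P.mean(0); w=np.linalg.svd(P-c)[2][2]; print("centroid",c,"normal",w, np.degrees(np.arctan2(w[1],w[0])), P.min(0),P.max(0))
print("pred",.617+.058*np.cos(f),.172+.058*np.sin(f))
for q in (ce[i],): print(ray(s,*q,.115))
for n,c in(('top',t),('scene',s)): cv2.imwrite(f'pics/{n}5.png',c['color'])
a=s["color"][150:260,310:450]; cv2.imwrite('pics/b5.png',cv2.resize(a,None,fx=5,fy=5,interpolation=cv2.INTER_CUBIC))
# wheels axle direction
print("orange top",[ (b[0].tolist(),ray(t,*b[0],.1445).round(4)) for b in blobs(t,(7,150,90),(18,255,255))])
E
```

```text
t 10.47 pos [ 0.4836 -0.2532  0.2975] rot [3.138 0.041 0.03 ] q [-0.54  0.31  1.52 -0.03  1.34 -0.57] w 0.0516 F [ 0.6  0.1 -0.7]
shift mm [ 2.8 49.9 -2.4]
rotvec [0.004 0.041 0.03 ]
281 [0.63296829 0.11747031 0.11407714]
centroid [0.63510694 0.11419919 0.11969174] normal [ 0.05969295 -0.81145711 -0.58135541] -85.79274765054745 [ 0.59698363 -0.33254569  0.09642717] [1.1127744  0.12847834 0.76961042]
pred 0.6240684219174986 0.11443232320480332
[0.63164726 0.11745594 0.115     ]
orange top []
```

View pics/b5.png

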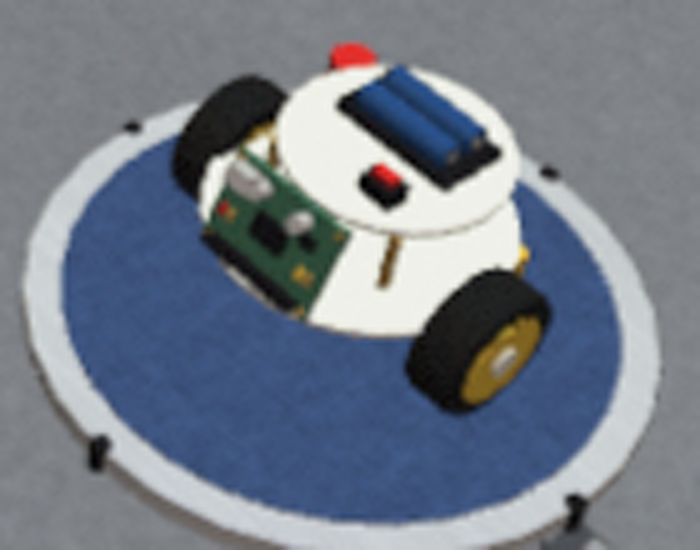

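View pics/scene5.png

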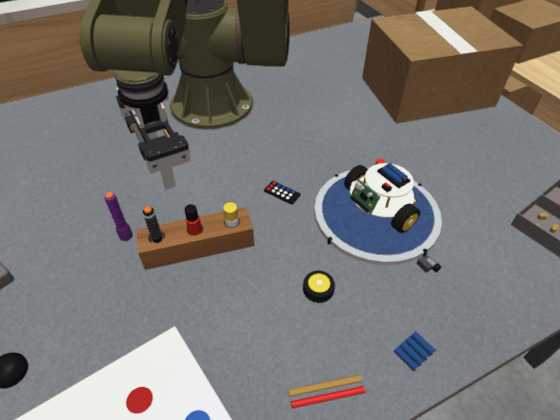

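move_arm(rows="1 25 0 0 0.04 0;1 25 0 0 0 0;0 0 0 0 0 0")

```text
time_s: 10.95
ee_pos: [0.4874, -0.304, 0.2969]
eef_rot: [3.139, 0.0, 0.041]
force: [0.3, 0.6, 0.1]
grip_width: 0.0515
```

Run:
```python
from h import *
log(); to([.4885,-.303,.187],Ro.from_euler('xyz',[np.pi,0,.03]))
```

```text
t 10.95 pos [ 0.4874 -0.304   0.2969] rot [3.139 0.    0.041] q [-0.62  0.36  1.46 -0.    1.32 -0.66] w 0.0515 F [0.3 0.6 0.1]
shift mm [  1.2  -1.2 109.9]
rotvec [0.002 0.    0.011]
```

move_arm(rows="1 -1 25 0 0 0;0 0 25 0 0 0;0 0 0 0 0 0")

```text
time_s: 11.32
ee_pos: [0.4883, -0.3012, 0.2454]
eef_rot: [3.14, 0.001, 0.046]
force: [1.3, -0.3, 0.1]
grip_width: 0.0517
```

Run:
```python
from h import *
log(); to([.4885,-.303,.187],Ro.from_euler('xyz',[np.pi,0,.03]))
s=camera('scene'); cv2.imwrite('pics/s6.png',cv2.resize(s["color"][120:280,70:270],None,fx=3.5,fy=3.5))
```

```text
t 11.32 pos [ 0.4883 -0.3012  0.2454] rot [3.14e+00 1.00e-03 4.60e-02] q [-0.62  0.4   1.52 -0.    1.22 -0.66] w 0.0517 F [ 1.3 -0.3  0.1]
shift mm [ 0.2  1.7 58.4]
rotvec [0.002 0.001 0.016]
```

View pics/s6.png

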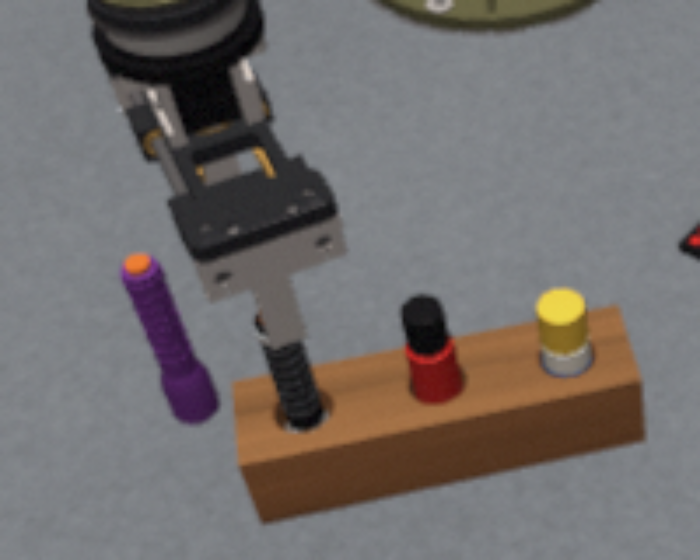

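The fingers straddle the torch's tail (crop 275,320), clear of the marker and the purple decoy, so I'll go down.

move_arm(rows="0 1.5 25 0 0 0;0 0 22 0 0 0;0 0 12 0 0 0;0 0 0 0 0 0")

```text
time_s: 11.88
ee_pos: [0.4904, -0.3029, 0.1915]
eef_rot: [3.134, -0.006, 0.049]
force: [-0.6, 0.3, 0.9]
grip_width: 0.0515
```

Run:
```python
from h import *
log(); to([.4885,-.303,.187],Ro.from_euler('xyz',[np.pi,0,.03]))
```

```text
t 11.88 pos [ 0.4904 -0.3029  0.1915] rot [ 3.134 -0.006  0.049] q [-0.62  0.47  1.56 -0.    1.1  -0.66] w 0.0515 F [-0.6  0.3  0.9]
shift mm [-2.   0.   4.5]
rotvec [ 0.007 -0.007  0.019]
```

move_arm(rows="-2 0 4 0 0 0;0 0 0 0 0 0")

```text
time_s: 12.12
ee_pos: [0.4888, -0.3032, 0.189]
eef_rot: [3.133, -0.008, 0.049]
force: [0.9, -0.0, 0.6]
grip_width: 0.0518
```

move_arm(rows="0 0 0 0 0 0;0 0 0 0 0 0;0 0 0 0 0 0;0 0 0 0 0 0", grip=-1, newtons=35)

```text
time_s: 12.62
ee_pos: [0.4888, -0.3034, 0.19]
eef_rot: [3.132, -0.009, 0.049]
force: [-2.2, -0.3, 1.4]
grip_width: 0.0215
```

Run:
```python
from h import *
log(); to([.4885,-.303,.30],Ro.from_euler('xyz',[np.pi,0,.05]))
print(open('log.jsonl').read())
```

```text
t 12.62 pos [ 0.4888 -0.3034  0.19  ] rot [ 3.132 -0.009  0.049] q [-0.62  0.46  1.57 -0.    1.09 -0.67] w 0.0215 F [-2.2 -0.3  1.4]
shift mm [   0.7    0.6 -110. ]
rotvec [ 0.009 -0.009 -0.001]
[[-0.5416082533357128, 0.30814528882561687, 1.52274266082598, -0.02530555437469873, 1.3433275753813914, -0.5655742433240122], [0.48361592711239815, -0.25322835751109124, 0.2975212192428016], [3.138462752455623, 0.04071189174928724, 0.030011460176976312]]
[[-0.6207894745754674, 0.35849020308452895, 1.4571182171985448, -0.0021504322663397353, 1.3247049194740081, -0.6608676345232162], [0.4874130962471934, -0.3039993081454575, 0.29685525899778414], [3.1391606822992193, 0.00027104658750953803, 0.04060037399747274]]
[[-0.6159517722377527, 0.4032432507512331, 1.5192541347009154, -0.0019397651569443013, 1.2185586800079693, -0.6609216994387178], [0.488306851021072, -0.30117719784275915, 0.24538352434669894], [3.1398260768223905, 0.0006947120218527836, 0.04563804218630074]]
[[-0.6162416018235611, 0.4663177791170561, 1.5641432910453013, -0.0018956983626864426, 1.1015974652299179, -0.6641473486063441], [0.4904444126547942, -0.3028668830782495, 0.19149427457274912], [3.134378455851949, -0.00645973129413302, 0.04877816917592237]]
[[-0.6185210850456005, 0.46489527783752127, 1.570257411676095, -0.00233585688100169, 1.0939047116939458, -0.6665555209869682], [0.48879648615310267, -0.30338532486164865, 0.18997721238225224], [3.1322012623530013, -0.00855983338698274, 0.04913382888541484]]
```

move_arm(rows="0 0 -8 0 0 0;0 0 -16 0 0 0;0 0 -20 0 0 0;0 0 -20 0 0 0;0 0 -20 0 0 0;0 0 -20 0 0 0;0 0 -25 0 0 0;0 0 -25 0 0 0;0 0 -10 0 0 0;0 0 0 0 0 0")

```text
time_s: 13.88
ee_pos: [0.4868, -0.301, 0.368]
eef_rot: [3.129, -0.015, 0.049]
force: [0.8, 0.5, -1.6]
grip_width: 0.0216
```

Run:
```python
from h import *
log(); to([.4885,-.303,.30],Ro.from_euler('xyz',[np.pi,0,.05]))
s=camera('scene'); cv2.imwrite('pics/s7.png',s["color"])
```

```text
t 13.88 pos [ 0.4868 -0.301   0.368 ] rot [ 3.129 -0.015  0.049] q [-0.62  0.3   1.37 -0.    1.45 -0.67] w 0.0216 F [ 0.8  0.5 -1.6]
shift mm [ 0.5  1.2 68.1]
rotvec [ 0.013 -0.015 -0.001]
```

View pics/s7.png

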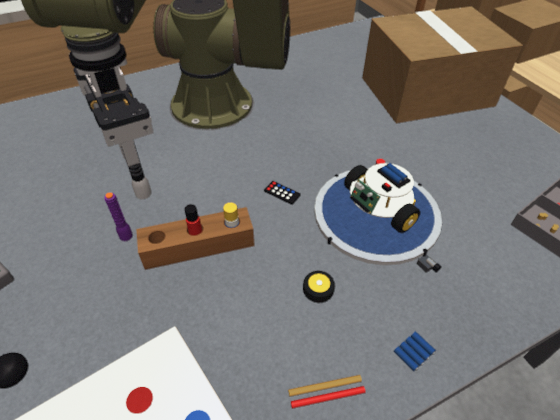

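The torch is clear of its socket, hanging upright at scene (140,180). Next I'll fit a simple kinematic model to the logged poses to check that the final pose is in range.

```bash
cat > kin.py <<'E'
from h import *
import json
from scipy.optimize import least_squares
D=[json.loads(l) for l in open('log.jsonl')]
D.append([[1.2523959,.300508413,1.5215946,-2.4e-6,1.32071292,-.0666276435],[.13698622,.53250824,.30206008],[-3.14151352,.00122070988,1.31902418]])
def fk(q,p):
    h,a1,o,L1,e,L2,d=p
    r=lambda ax,t:Ro.from_rotvec(np.array(ax)*t)
    R=r([0,0,1],q[0]);P=np.array([0,0,h])+R.apply([a1,o,0])
    R=R*r([0,1,0],q[1]);P=P+R.apply([0,0,L1])
    R=R*r([0,1,0],q[2]);P=P+R.apply([e,0,L2])
    R=R*r([0,0,1],q[3])*r([0,1,0],q[4])*r([0,0,1],q[5]);P=P+R.apply([0,0,d])
    return P,R
def res(p):
    out=list(.02*(p-p0))
    for q,x,w in D: out+=list(fk(q,p)[0]-x)
    return out
p0=np.array([.4,0,0.03,.4,0,.4,.25])
s=least_squares(res,p0); p=s.x
if __name__=="__main__":
    print(p.round(4),np.abs(np.array(s.fun[7:])).max())
    for q,x,w in D: print((fk(q,p)[1].inv()*Ro.from_euler('xyz',w)).as_rotvec().round(3))
E
python3 kin.py
```

```text
[0.2881 0.0045 0.0369 0.3976 0.028  0.4488 0.2276] 0.0012052517089587989
[-0.     0.     3.142]
[-0.     0.     3.142]
[0.    0.    3.142]
[-0.    -0.     3.142]
[-0.     0.     3.142]
[-0.     0.     3.142]
[ 0.    -0.    -3.142]
```

```bash
cat > ik.py <<'E'
from kin import *
lo=np.array([-3.03,-.79,.23,-1.04,0,-2.55]);hi=np.array([3.03,2.21,2.52,4.18,3.07,2.55])
B=np.array([.628,.116,.115])
def fk2(q):
    P,R=fk(q,p); return P,R*Ro.from_rotvec([0,0,np.pi])
def target(az,lean,dist=.12,off=.18):
    u=np.array([np.cos(az)*np.sin(lean),np.sin(az)*np.sin(lean),np.cos(lean)]); return B+(dist+off)*u,u
if __name__=="__main__":
  q0=sensors.get_obs()["qpos"]
  for az in(-60,-70,-80,-90,-100):
   for lean in(40,45):
    T,u=target(np.radians(az),np.radians(lean))
    best=None
    for seed in(q0,q0+[0.3,0,0,1,0,0],q0+[.3,0,0,-.8,0,0],q0+[.3,0,0,2,0,0],q0+[0.3,0,0,2.5,-.5,-1]):
      f=lambda q:np.r_[(fk2(q)[0]-T)*5,(fk2(q)[1].apply([0,0,1])+u)*2,.003*(q-q0)]
      r=least_squares(f,np.clip(seed,lo+.05,hi-.05),bounds=(lo+.03,hi-.03))
      c=np.abs(r.fun[:6]).max()
      if best is None or (c<.01 and r.cost<best[1].cost): best=(c,r)
    c,r=best; print(az,lean,T.round(3),round(c,4),r.x.round(2),"jawx",fk2(r.x)[1].apply([1,0,0]).round(2))
E
python3 ik.py
```

```text
-60 40 [ 0.724 -0.051  0.345] 0.0299 [-0.27  1.12  0.26  0.6   2.2  -0.67] jawx [0.81 0.58 0.09]
-60 45 [ 0.734 -0.068  0.327] 0.0881 [-0.3   1.16  0.26  0.66  2.21 -0.67] jawx [0.82 0.56 0.1 ]
-70 40 [ 0.694 -0.065  0.345] 0.0 [-0.31  0.92  0.61  0.59  2.01 -0.67] jawx [0.89 0.45 0.1 ]
-70 45 [ 0.701 -0.083  0.327] 0.0 [-0.35  1.01  0.53  0.67  2.07 -0.67] jawx [0.89 0.44 0.11]
-80 40 [ 0.661 -0.074  0.345] 0.0 [-0.36  0.75  0.9   0.61  1.84 -0.67] jawx [0.94 0.32 0.13]
-80 45 [ 0.665 -0.093  0.327] 0.0 [-0.4   0.81  0.86  0.67  1.88 -0.67] jawx [0.95 0.29 0.12]
-90 40 [ 0.628 -0.077  0.345] 0.0 [-0.4   0.59  1.14  0.64  1.69 -0.67] jawx [0.97 0.2  0.16]
-90 45 [ 0.628 -0.096  0.327] 0.0 [-0.44  0.65  1.13  0.7   1.73 -0.67] jawx [0.98 0.14 0.14]
-100 40 [ 0.595 -0.074  0.345] 0.0 [-0.43  0.45  1.35  0.67  1.56 -0.67] jawx [0.97 0.08 0.21]
-100 45 [ 0.591 -0.093  0.327] 0.0 [-0.48  0.49  1.36  0.74  1.58 -0.67] jawx [0.98 0.01 0.18]
```

```bash
cat > go.py <<'E'
from ik import *
import sys
az,lean=map(np.radians,(-82,45)); T,u=target(az,lean)
def Rt():
    R=Ro.from_euler('xyz',sensors.get_obs()["eef_rot"]); z=R.apply([0,0,1]); w=-u
    ax=np.cross(z,w); n=np.linalg.norm(ax); 
    return Ro.from_rotvec(ax/n*np.arctan2(n,z@w))*R
if __name__=="__main__":
    log()
    print("T",T.round(3)); to(T,Rt())
    print("prepose T+0.1u+..:",end=" "); to(T+[0,-.10,.06],Rt())
E
python3 go.py
```

```text
T [ 0.658 -0.094  0.327]
t 13.93 pos [ 0.4868 -0.301   0.3675] rot [ 3.129 -0.014  0.049] q [-0.62  0.3   1.37 -0.    1.45 -0.67] w 0.0216 F [ 0.2  0.2 -1.6]
shift mm [ 180.1 -198.8   40.5]
rotvec [ 0.795 -0.082 -0.   ]
prepose T+0.1u+..: t 13.93 pos [ 0.4868 -0.301   0.3675] rot [ 3.129 -0.014  0.049] q [-0.62  0.3   1.37 -0.    1.45 -0.67] w 0.0216 F [ 0.2  0.2 -1.6]
shift mm [176.  -98.2 -18.3]
rotvec [ 0.795 -0.082 -0.   ]
```

move_arm(rows="18 -10 -2 0 0 0;18 -10 -2 0 0 0;18 -10 -2 0 0 0;18 -10 -2 0 0 0;18 -10 -2 0 0 0;18 -10 -2 0 0 0;18 -10 -2 0 0 0;18 -10 -2 0 0 0;18 -10 -2 0 0 0;0 0 0 0 0 0")

```text
time_s: 15.18
ee_pos: [0.6573, -0.1901, 0.3791]
eef_rot: [3.135, -0.005, 0.055]
force: [-0.7, -0.3, -1.6]
grip_width: 0.0218
```

```bash
python3 go.py
```

```text
T [ 0.658 -0.094  0.327]
t 15.18 pos [ 0.6573 -0.1901  0.3791] rot [ 3.135 -0.005  0.055] q [-0.33  0.58  0.95 -0.    1.6  -0.39] w 0.0218 F [-0.7 -0.3 -1.6]
shift mm [  5.3 -96.2  51.3]
rotvec [ 0.789 -0.07   0.   ]
prepose T+0.1u+..: t 15.18 pos [ 0.6573 -0.1901  0.3791] rot [ 3.135 -0.005  0.055] q [-0.33  0.58  0.95 -0.    1.6  -0.39] w 0.0218 F [-0.7 -0.3 -1.6]
shift mm [ 0.1  4.1 -8. ]
rotvec [ 0.789 -0.07   0.   ]
```

Now I'll tilt in 8 steps.

move_arm(rows="0 0 0 0.1 -0.009 0;0 0 0 0.1 -0.009 0;0 0 0 0.1 -0.009 0;0 0 0 0.1 -0.009 0;0 0 0 0.1 -0.009 0;0 0 0 0.1 -0.009 0;0 0 0 0.1 -0.009 0;0 0 0 0.08 -0.007 0;0 0 0 0 0 0")

```text
time_s: 16.3
ee_pos: [0.6572, -0.1886, 0.3751]
eef_rot: [-2.342, 0.066, 0.083]
force: [-0.7, 0.1, -1.0]
grip_width: 0.0215
```

```bash
python3 go.py
python3 - <<'E'
from h import *
for n in('top','scene'):
  c=camera(n); cv2.imwrite(f'pics/{n}8.png',c['color'])
E
```

```text
T [ 0.658 -0.094  0.327]
t 16.3 pos [ 0.6572 -0.1886  0.3751] rot [-2.342  0.066  0.083] q [-0.48  0.77  0.78  0.7   2.02 -0.36] w 0.0215 F [-0.7  0.1 -1. ]
shift mm [ 11.3 -31.7 100.5]
rotvec [-0.016  0.007  0.   ]
prepose T+0.1u+..: t 16.3 pos [ 0.6572 -0.1886  0.3751] rot [-2.342  0.066  0.083] q [-0.48  0.77  0.78  0.7   2.02 -0.36] w 0.0215 F [-0.7  0.1 -1. ]
shift mm [ -0.9  -4.8 -12.3]
rotvec [-0.016  0.007  0.   ]
```

View pics/scene8.png

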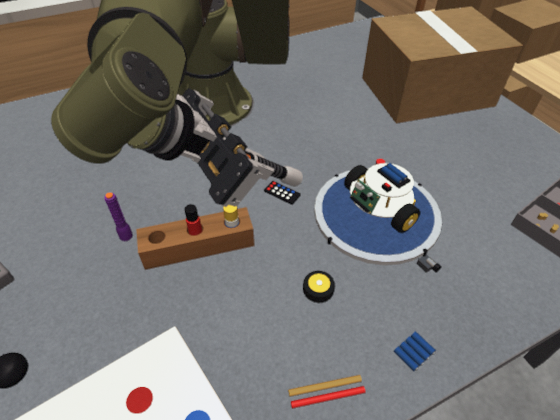

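View pics/top8.png

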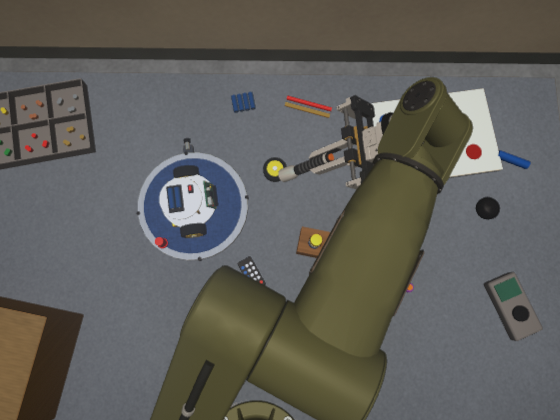

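The torch (head at top (288,173), scene (292,176)) slants toward the board at top (210,195) and is clear of everything, so I'll advance.

move_arm(rows="1.2 -3.2 10 -0.004 0.002 0;1.2 -3.2 10 -0.004 0.002 0;1.2 -3.2 10 -0.004 0.002 0;1.2 -3.2 10 -0.004 0.002 0;1.2 -3.2 10 0 0 0;1.2 -3.2 10 0 0 0;1.2 -3.2 10 0 0 0;1.2 -3.2 10 0 0 0;1.2 -3.2 10 0 0 0;0 0 0 0 0 0")

```text
time_s: 17.65
ee_pos: [0.6587, -0.096, 0.3296]
eef_rot: [-2.365, 0.057, 0.08]
force: [-0.7, 0.3, -1.1]
grip_width: 0.0216
```

```bash
python3 go.py
python3 - <<'E'
from h import *
for n in('top','scene'):
  c=camera(n); a=c['color'][120:270,150:380] if n=='top' else c['color'][120:250,210:440]
  cv2.imwrite(f'pics/{n}9.png',cv2.resize(a,None,fx=3.4,fy=3.4,interpolation=cv2.INTER_CUBIC))
o=sensors.get_obs(); R=Ro.from_euler('xyz',o["eef_rot"]); L=o["ee_pos"]+R.apply([0,0,.18]); print("lens est",L)
for n in('top','scene'):
  c=camera(n); print(n,"lens px",proj(c,L),"grasp px",proj(c,o["ee_pos"]+R.apply([0,0,.078])),"board px",proj(c,[.628,.116,.115]))
E
```

```text
T [ 0.658 -0.094  0.327]
t 17.65 pos [ 0.6587 -0.096   0.3296] rot [-2.365  0.057  0.08 ] q [-0.36  0.69  1.01  0.69  1.82 -0.37] w 0.0216 F [-0.7  0.3 -1.1]
shift mm [-0.9  0.3  3.2]
rotvec [ 0.007 -0.002  0.   ]
prepose T+0.1u+..: t 17.65 pos [ 0.6587 -0.096   0.3296] rot [-2.365  0.057  0.08 ] q [-0.36  0.69  1.01  0.69  1.82 -0.37] w 0.0216 F [-0.7  0.3 -1.1]
shift mm [ -12.3   29.7 -109.1]
rotvec [ 0.007 -0.002  0.   ]
lens est [0.64162283 0.02838757 0.2017331 ]
top lens px [242.93195378 179.56944343] grasp px [274.03659067 166.69929632] board px [209.52782665 193.6693918 ]
scene lens px [336.36988651 183.77023778] grasp px [308.02502781 169.61422787] board px [364.15266116 196.25501217]
```

View pics/scene9.png

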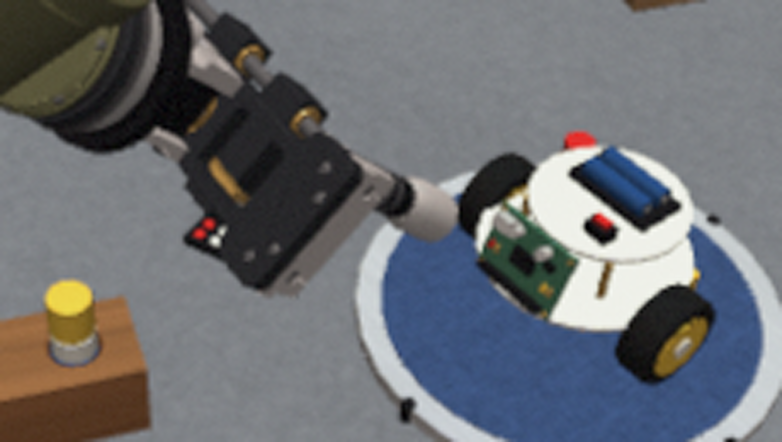

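View pics/top9.png

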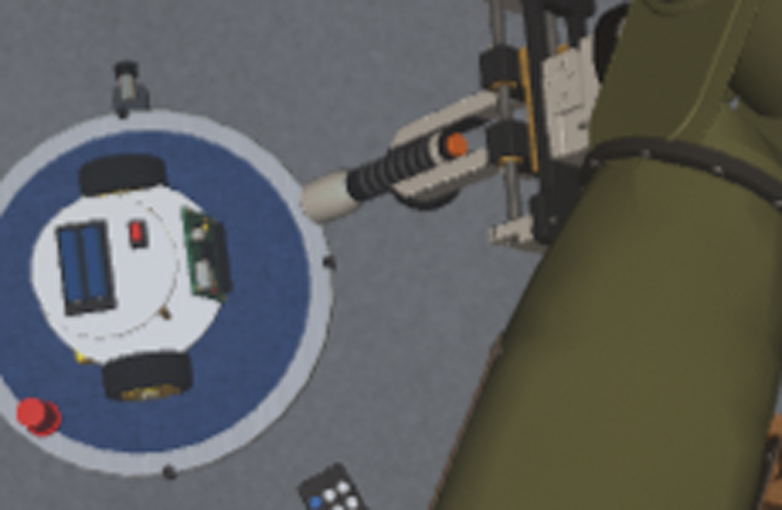

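Run:
```python
from h import *
t=camera('top');s=camera('scene')
cr=lambda x,y:(150+x/3.4,120+y/3.4)
a,b=ray(t,*cr(187,210),.137),ray(t,*cr(212,298),.137); print("top edge",a,b,np.linalg.norm(a-b),(a+b)/2)
cs=[(310+x/5,150+y/5) for x,y in((240,150),(352,232),(300,318),(202,237))]
P=[ray(s,*q,z) for q,z in zip(cs,(.137,.137,.093,.093))]; print(np.array(P).round(4), np.mean(P,0), np.linalg.norm(P[0]-P[1]),np.linalg.norm(P[2]-P[3]))
w=P[1]-P[0]; print("edge dir deg",np.degrees(np.arctan2(w[1],w[0])), "top",np.degrees(np.arctan2(*(a-b)[[1,0]])))
o=sensors.get_obs();R=Ro.from_euler('xyz',o["eef_rot"])
for B in(np.mean(P,0),(a+b)/2*[1,1,0]+[0.001,-.008,.115],np.array([.628,.116,.115])): print(B.round(4),"in tool",R.inv().apply(B-o["ee_pos"]).round(4))
# torch axis triangulated at tail: rays
for z in(.30,.29,.31): print(z,ray(t,284.1,162.6,z))
g=o["ee_pos"]; print("axis at tail est",g+R.apply([0,0,.045]))
```

```text
top edge [0.65240576 0.12475744 0.137     ] [0.58854675 0.10491536 0.137     ] 0.06687062435700766 [0.62047625 0.1148364  0.137     ]
[[0.5987 0.1164 0.137 ]
 [0.6595 0.1303 0.137 ]
 [0.6595 0.1133 0.093 ]
 [0.6012 0.1023 0.093 ]] [0.62971164 0.11559261 0.115     ] 0.06239079696596664 0.05932386820366236
edge dir deg 12.893334847145857 top 17.260901899697103
[0.6297 0.1156 0.115 ] in tool [-2.000e-04 -2.100e-03  3.038e-01]
[0.6215 0.1068 0.115 ] in tool [-0.0091  0.004   0.2985]
[0.628 0.116 0.115] in tool [-0.0019 -0.0024  0.3043]
0.3 [ 0.65282836 -0.06342791  0.3       ]
0.29 [ 0.65588315 -0.06364374  0.29      ]
0.31 [ 0.64977357 -0.06321208  0.31      ]
axis at tail est [ 0.65449404 -0.06583579  0.29796631]
```

The board middle lies 0–9 mm off the torch axis by three estimates, with the lens about 12 cm away. I'll hold still for a moment and check for drift.

move_arm(rows="0 0 0 0 0 0;0 0 0 0 0 0;0 0 0 0 0 0;0 0 0 0 0 0")

```text
time_s: 18.45
ee_pos: [0.6588, -0.0976, 0.3302]
eef_rot: [-2.366, 0.056, 0.078]
force: [-1.4, -0.1, -2.1]
grip_width: 0.0217
```

Run:
```python
from h import *
o=sensors.get_obs();R=Ro.from_euler('xyz',o["eef_rot"]); print(o["ee_pos"],np.abs(o["joint_vel"]).max(),o["grip_width"],"lean",np.degrees(np.arccos(-R.apply([0,0,1])[2])))
print("B in tool",R.inv().apply(np.array([.628,.115,.115])-o["ee_pos"]).round(4))
c=camera('top'); print([(b[0].tolist(),b[1][4]) for b in blobs(c,(22,150,90),(33,255,255),40)],[(b[0].tolist(),b[1][4]) for b in blobs(c,(0,150,90),(6,255,255),40)])
from station import ctrl
print(ctrl.hand_in())
```

```text
[ 0.65875531 -0.09758927  0.33017363] 0.0014606797122149356 0.021668853926701002 lean 44.5519169114156
B in tool [-0.0021 -0.002   0.304 ]
[] [([308.8, 103.1], 175), ([414.1, 148.8], 159), ([473.3, 151.4], 161), ([158.8, 241.2], 51)]
the job is handed in; nothing more can be done
None
```

I turned the platter clockwise by the red knob to its next click, drew the torch straight up out of the stand, and handed in while holding it aimed at the board. The hand-in gave no verdict.

**Last checks:**
- **Platter:** by the knob's position it had turned 1.567 rad when I let go. The pictures show the rover facing the stand.
- **Torch:** it was held still (fastest joint about 0.001 rad/s) with the grip at 21.7 mm. It leaned 44.6° from upright, with the lens about 12 cm from the board middle and about 0.20 m up.
- **Aim:** the estimates of the board's middle disagreed somewhat. Two put it about 2–3 mm off the torch's axis, and the one from the top camera about 10 mm. All are within the 25 mm allowed.

**Not fully checked:**
- **Glue stick and spare wheel:** the arm and torch hid both in the last top picture, so the colour check for them found nothing. The glue stick showed in its place in the scene picture during the final approach, and the wheel in one a few seconds earlier.
- **Marker and remote control:** I did not measure either again. The pictures show no contact with them.
- **Height while turning the knob:** the gripper stopped about 13 mm higher on the knob than planned. The grip held through the turn.

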